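# Put the issue-desk supplies into their fitted holders

### The arm

A 7-joint arm with a two-finger parallel gripper is mounted at the origin on a cart in front of the work surface, level with it; the furniture and walls round the work are solid. World frame = base frame: x ahead of the robot, y to its left, z up, the work surface at z = 0. Lengths are in mm, angles in rad, forces in N, time in s.
With the tool pointing down it reaches from about 400 to 850 mm from the base axis. Payload 4.4 kg.
Tool frame: the origin (TCP) lies midway between the tips of the shut fingers; the grasp point (between the pads) lies 19 mm behind it; z points along the fingers, y is the line along which they close (so a half turn about z gives the same grasp; the last joint's range is limited). The gripper opens to 94 mm and grips with 3 to 60 N. Pads are 16 mm wide; open, the fingers measure 119 mm over their backs; the gripper's body (75 mm by 177 mm) begins 78 mm behind the grasp point.
Start: joints at [1.084, 0.628, 0.038, 1.517, -0.027, 0.996, -0.02], TCP at [265.548, -593.298, 205.478] pointing down, gripper open.
Joint ranges: [-3.06, 3.06], [-0.37, 2.12], [-1.25, 1.32], [0.18, 2.47], [-1.1, 4.24], [0.23, 1.98], [-2.94, 2.94]. Speed limits (rad/s): [2.57, 2.57, 3.14, 3.14, 3.14, 3.14, 3.14].

### API

Orientations are given as [roll, pitch, yaw] about the fixed x, y, z axes, in that order (R = Rz(yaw) Ry(pitch) Rx(roll)).
In Python, from bench import env gives the robot as it stands.
- The arm moves only by the tool play_rows, never from a script. Its argument "motion" is a list of rows, each a list of 3 entries, a list of its own where there are three numbers: the shift along the tool's x, y, z each as a share of 0.5 m, from -1 to 1, then the turn, a rotation vector about the tool's x, y, z each as a share of 0.5 rad, from -1 to 1, then the closure, from -1 (fully open) to 1 (shut). In form: [[[tx, ty, tz], [ax, ay, az], grip], ...]. A call has 1 to 20 rows; each row shifts and turns the commanded pose from where the row before left it, along the tool's axes as they then stand; what a row does not reach is not made up. A row lasts 1/12 s, in which the tool goes at most 41.7 mm and 7.16 degrees, less where a joint would pass 70% of its speed; a pose out of reach is approached as far as the arm can. A call with a number of a shift or a turn outside -1 to 1 is refused whole. A call with a gripper value outside its range is refused whole. The fingers move at their own pace and stop on an object; "newtons" is the grip in N (left out, the last holds). Time passes only in rows, so rows that do not move let the fingers close. It gives the time, the measured TCP pose, the force, the opening and the grip force at its end, in the units of the state.
- env.get_obs(): the state, without advancing time (a new reading comes with each control period).
- env.get_image(name): name is "scene" or "top" or "wrist"; returns a dict with "color" (480x640x3 uint8, red, green, blue), "intrinsics" (3x3 intrinsics, pixels), "view" (4x4, takes a point from world to camera coordinates); the wrist camera has in their place "tool_from_camera" (4x4, takes a point from camera to tool coordinates, whose origin is the TCP and whose axes are the flange's). Camera axes: x right, y down, z forward; pixel columns grow to the right and rows downward; lengths in mm; the calibration is good to about 2 mm. A picture is of the moment at which its call begins: read the wrist's pose just before it. There is no depth.
- env.job_done(): hands the job in; it is judged then, once.
The state is a dict: "clock": time; "joint_positions": joint angles; "qvel": joint speeds; "tau": joint torques, N m; "tcp_pos": TCP position; "eef_rot": TCP orientation; "force": force on the tool from outside, world axes, zero at the start; "moment": the same for the moment, N m; "finger_gap": finger opening in mm; "finger_force": force on a finger pad.
Only numpy, scipy, OpenCV 4.12 (cv2) and the standard library are available. Lean on these libraries where they do the work, as an engineer would, in place of code of your own. Each camera call takes 0.05 s, during which the arm holds its last target. There are 200 camera calls.

### The job

Get the issue desk ready for opening: put the reader cards, the long bookmarks, the date stamp and the glue stick each into the wooden holder whose shape fits it, so that each stands or lies flat on the floor of its holder, inside the lip. Keep the stamp and the glue stick upright all the while.

Things in the scene. Friction and masses are not known exactly. Their poses are not given: they have to be found in the camera images.
- cards: block of white blank reader cards, loose, 54 (x) x 87 (y) x 18 (z) mm, 75 g; origin at the centre of its underside, z up. Grasp across x.
- marks: long teal stack of bookmarks, loose, one rigid block 48 (x) x 166 (y) x 16 (z) mm, 60 g; origin at the centre of its underside, z up. Grasp across x.
- stamp: self-standing date stamp, loose, 113 mm tall, 110 g: metal frame 24 (x) x 52 (y) x 43 (z) mm with a brown round handle on top, 26 mm in diameter at most, from z = 57 to 113 mm; rigid (its handle does not press down); origin at the centre of its underside, z up. Grasp the handle.
- glue: standing glue stick with a red cap, loose, round, 27 mm in diameter, 91 mm tall, 30 g; origin at the centre of its underside, z along it, up.
- card_tray: fitted tray fixed to the desk: light wood, grey felt floor, low lip all round; floor 3 mm and lip top 7 mm above the desk, lip 5 mm thick, inside 72 x 103 mm (its x, its y). Origin: centre of its underside, on the desk; z up, y along its long side. The medium tray, for the reader cards.
- mark_tray: fitted tray fixed to the desk: light wood, grey felt floor, low lip all round; floor 3 mm and lip top 7 mm above the desk, lip 5 mm thick, inside 65 x 181 mm (its x, its y). Origin: centre of its underside, on the desk; z up, y along its long side. The longest tray, for the bookmarks.
- stamp_tray: fitted tray fixed to the desk: light wood, grey felt floor, low lip all round; floor 3 mm and lip top 7 mm above the desk, lip 5 mm thick, inside 41 x 67 mm (its x, its y). Origin: centre of its underside, on the desk; z up, y along its long side. The smallest tray, for the date stamp.
- glue_cup: round light-wood cup fixed to the desk, for the glue stick: 50 mm outside and 43 mm inside diameter, 25 mm tall, floor 3 mm above the desk. Origin: centre of its underside, on the desk; z up.
Not all that is in view belongs to the job. Several things have the shape of the cards; the one meant has the colours described above.

How it is judged:
By the outcome, as a careful person would: the job done as asked, in the order asked, and still so for the second after the job is handed in, with the robot touching nothing.
It also fails if it takes over 99 s, if anything falls off the work surface, if the arm or the gripper's body presses on something with over 40 N, if the wrist force passes 120 N, or if a joint passes its speed limit or range.

## Working session

There is one attempt and no reset: what is moved stays moved. The work goes in short steps, Python scripts to look and compute and a tool call to move; the robot and the scene stay as the last step left them, time stands still between calls to the robot, and variables do not carry over. Pictures are saved under pics/ and viewed, at most 14 in all, crops included, and the job is handed in when it is done.

Besides the shell and the picture viewer there is one more tool, called after ">>>" by a JSON object that holds its "fn" and its "kwargs". play_rows: Moves the arm, as the interface text tells. Shift numbers are shares of 0.5 m and turn numbers shares of 0.5 rad, none past 1 either way. Its arguments: {"type":"object","properties":{"motion":{"type":"array"},"newtons":{"type":"number"}},"required":["motion"]}

```bash
ls; mkdir -p pics
python3 - <<'E'
from bench import env
import cv2,numpy as np
o=env.get_obs(); print({k:np.round(v,3).tolist() for k,v in o.items()})
for n in ["scene","top","wrist"]:
    d=env.get_image(n); cv2.imwrite(f"pics/{n}0.png",d["color"][:,:,::-1]); print(n,{k:np.round(v,3).tolist() for k,v in d.items() if k!="color"})
E
```

```text
pics
{'clock': 0.0, 'joint_positions': [1.084, 0.629, 0.038, 1.518, -0.027, 0.996, -0.02], 'qvel': [-0.002, 0.002, -0.002, -0.001, -0.0, -0.002, -0.001], 'tau': [0.001, -54.973, 1.144, -18.663, -0.052, 0.024, 0.0], 'tcp_pos': [265.283, -592.688, 204.592], 'eef_rot': [-3.14, 0.0, 0.421], 'force': [-0.517, -0.195, 0.574], 'moment': [0.002, -0.009, -0.019], 'finger_force': 0.0, 'finger_gap': 94.205}
scene {'intrinsics': [[492.164, 0.0, 320.511], [0.0, 492.164, 242.394], [0.0, 0.0, 1.0]], 'view': [[-0.507, -0.862, 0.012, 499.166], [-0.672, 0.387, -0.631, 278.402], [0.539, -0.328, -0.776, 714.504], [0.0, 0.0, 0.0, 1.0]]}
top {'intrinsics': [[605.523, 0.0, 324.337], [0.0, 605.523, 229.138], [0.0, 0.0, 1.0]], 'view': [[0.023, -1.0, 0.005, 233.292], [-0.986, -0.024, -0.167, 518.833], [0.167, -0.001, -0.986, 981.532], [0.0, 0.0, 0.0, 1.0]]}
wrist {'intrinsics': [[411.773, 0.0, 318.721], [0.0, 411.773, 240.657], [0.0, 0.0, 1.0]], 'tool_from_camera': [[0.002, -0.966, -0.258, 74.518], [1.0, 0.002, 0.0, -0.283], [0.0, -0.258, 0.966, -178.852], [0.0, 0.0, 0.0, 1.0]]}
```

View pics/top0.png

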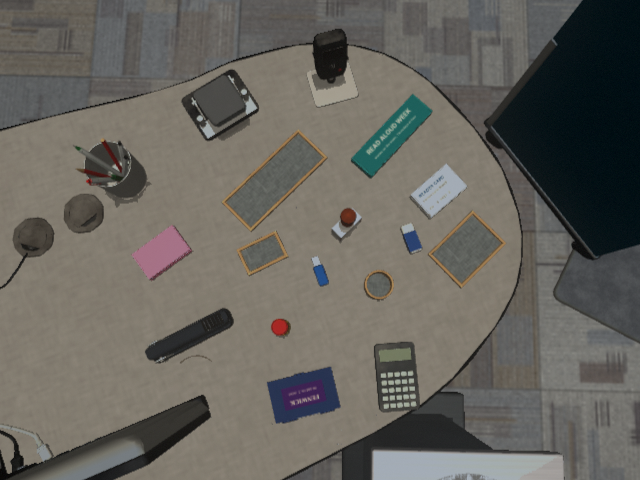

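View pics/scene0.png

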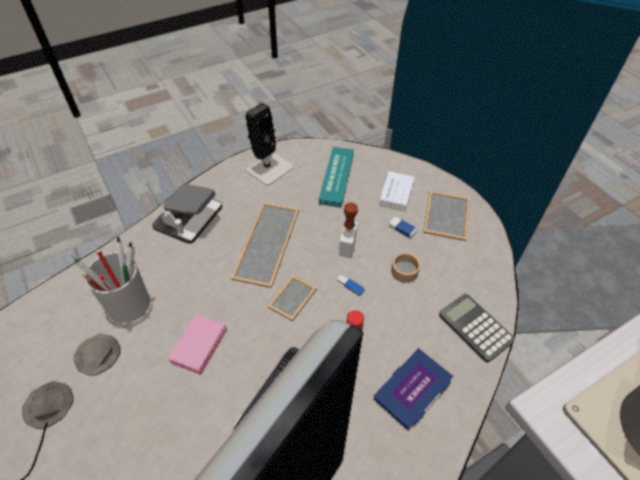

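Top view: white cards at (438,190), with pink pad (162,252) and purple box (304,394) as card-shaped lookalikes. Teal marks are at (391,136), stamp at (347,218), and the red glue cap at (280,327). The trays are mark (275,180), stamp (263,252) and card (466,248), and the cup is at (378,285). The white READER CARD block fits the description.

```bash
cat > h.py <<'E'
import cv2,numpy as np
from bench import env
def ray(d,px,tcp=None,R=None):
    """origin, direction (world) of pixel rays"""
    K=d["intrinsics"]; p=np.atleast_2d(px).astype(float)
    v=np.c_[(p[:,0]-K[0,2])/K[0,0],(p[:,1]-K[1,2])/K[1,1],np.ones(len(p))]
    if "view" in d: T=np.linalg.inv(d["view"])
    else:
        W=np.eye(4);W[:3,:3]=R;W[:3,3]=tcp;T=W@d["tool_from_camera"]
    return T[:3,3],v@T[:3,:3].T
def plane(d,px,z,**k):
    o,v=ray(d,px,**k); return o+v*((z-o[2])/v[:,2])[:,None]
def tri(rs):
    A=np.zeros((3,3));b=np.zeros(3)
    for o,v in rs:
        v=v.ravel()/np.linalg.norm(v);P=np.eye(3)-np.outer(v,v);A+=P;b+=P@o
    return np.linalg.solve(A,b)
def proj(d,X):
    X=np.atleast_2d(X);c=X@d["view"][:3,:3].T+d["view"][:3,3];q=c@d["intrinsics"].T;return q[:,:2]/q[:,2:]
def blob(d,lo,hi,win):
    x0,y0,x1,y1=win
    m=cv2.inRange(cv2.cvtColor(d["color"],cv2.COLOR_RGB2HSV),lo,hi);w=np.zeros_like(m);w[y0:y1,x0:x1]=m[y0:y1,x0:x1]
    w=cv2.morphologyEx(w,cv2.MORPH_CLOSE,np.ones((7,7)))
    c=max(cv2.findContours(w,cv2.RETR_EXTERNAL,cv2.CHAIN_APPROX_NONE)[0],key=cv2.contourArea)
    return c.reshape(-1,2)
def rect(P):
    (c,s,a)=cv2.minAreaRect(P[:,:2].astype(np.float32))
    # yaw of long side
    if s[0]<s[1]: a+=90; s=s[::-1]
    return np.round([*c,*s,(a+90)%180-90],1)
E
cat > m1.py <<'E'
from h import *
t=env.get_image("top");s=env.get_image("scene")
print("base px",proj(t,[0,0,0]))
wood=((8,80,90),(25,255,255))
items=dict(cards=((0,0,150),(180,60,255),(405,155,475,225),(375,165,418,212)),
 marks=((80,80,50),(100,255,200),(340,85,440,185),(310,140,360,210)),
 mark_tray=(*wood,(215,120,335,235),(225,195,305,290)),
 stamp_tray=(*wood,(230,225,296,280),(262,270,322,325)),
 card_tray=(*wood,(422,205,512,292),(415,185,475,245)),
 cup=(*wood,(358,265,400,305),(385,248,425,285)),
 stamp=((0,100,40),(14,255,200),(335,200,362,228),(340,200,362,230)),
 glue=((0,150,100),(180,255,255),(265,312,297,340),(340,305,370,330)))
zt=dict(cards=18,marks=16,mark_tray=7,stamp_tray=7,card_tray=7,cup=25,stamp=100,glue=91)
for n,(lo,hi,w1,w2) in items.items():
    try:
        a=blob(t,lo,hi,w1);b=blob(s,lo,hi,w2)
        ca=np.array(cv2.minAreaRect(a)[0]);cb=np.array(cv2.minAreaRect(b)[0])
        X=tri([ray(t,ca),ray(s,cb)])
        print(n,"pxT",ca.round(),"pxS",cb.round(),"tri",X.round(1),"topRect",rect(plane(t,a,zt[n])),"sceneRect",rect(plane(s,b,zt[n])))
    except Exception as e: print(n,e)
c=t["color"][70:300,200:520,::-1];cv2.imwrite("pics/crop1.png",cv2.resize(c,None,fx=2.5,fy=2.5,interpolation=cv2.INTER_CUBIC))
E
python3 m1.py
```

```text
base px [[468.2591039  549.21382853]]
cards pxT [439. 190.] pxS [396. 188.] tri [594.7  47.3  12.6] topRect [591.9  46.8  85.2  54.1 -47.5] sceneRect [593.6  49.4 140.7  89.2 -34.5]
marks pxT [391. 135.] pxS [336. 176.] tri [696.8 129.9   1.3] topRect [691.1 130.  167.9  49.5 -41. ] sceneRect [687.7 136.1 173.2  46.8 -41.2]
mark_tray pxT [274. 179.] pxS [265. 244.] tri [611.8 339.8  -7.4] topRect [607.3 336.5 191.   75.  -43.7] sceneRect [604.7 340.7 190.3  73.6 -43.4]
stamp_tray pxT [262. 253.] pxS [292. 297.] tri [477.  355.2  -1.4] topRect [475.4 353.3  77.2  50.5 -61.8] sceneRect [473.3 357.4  76.1  49.6 -62.1]
card_tray pxT [467. 248.] pxS [447. 216.] tri [493.4  -5.5  -3. ] topRect [492.1  -3.4 112.6  81.1 -44.8] sceneRect [490.1   1.6 113.2  79.  -44.9]
cup pxT [378. 284.] pxS [405. 267.] tri [426.  150.5   7.7] topRect [424.1 151.4  49.3  47.5 -88.6] sceneRect [418.2 160.3  61.5  45.7 -45.1]
stamp pxT [347. 217.] pxS [350. 216.] tri [527.3 209.   82.5] topRect [524.1 209.8  27.8  23.  -25.2] sceneRect [514.7 218.   58.2  19.2 -32.3]
glue pxT [279. 326.] pxS [356. 318.] tri [348.7 313.9  83.7] topRect [348.4 313.1  25.1  23.2 -88.6] sceneRect [345.5 317.9  25.8  22.4 -42.3]
```

View pics/crop1.png

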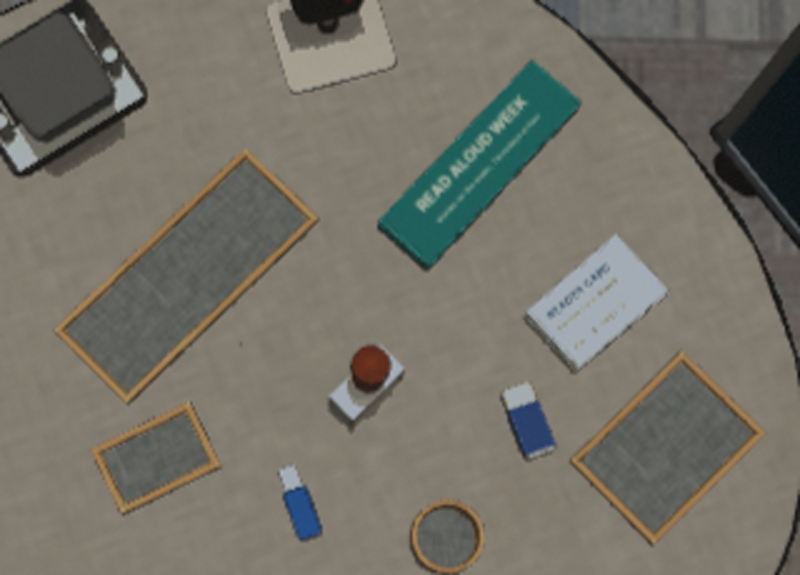

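Run:
```python
from h import *
t=env.get_image("top");s=env.get_image("scene")
for n,a,b in [("chair low corner",(590,258),(517,278)),("chair left edge",(486,128),(390,128)),("monitor corner",(208,400),(350,325)),("mic top",(330,35),(260,108)),("pen tip",(80,148),(78,255))]:
    ra,rb=ray(t,a),ray(s,b);X=tri([ra,rb]);print(n,X.round(),proj(t,X).round()-a,proj(s,X).round()-b, "z0",plane(t,a,0).round(),"z300",plane(t,a,300).round())
```

```text
chair low corner [ 554. -522. -657.] [[3. 4.]] [[-5. -1.]] z0 [[ 480. -221.    0.]] z300 [[441. -88. 300.]]
chair left edge [699. -16.  68.] [[-5. -5.]] [[6. 1.]] z0 [[714. -44.   0.]] z300 [[608.  39. 300.]]
monitor corner [257. 390. 267.] [[-3. -3.]] [[4. 1.]] z0 [[224. 434.   0.]] z300 [[258. 381. 300.]]
mic top [813. 242. 141.] [[1. 1.]] [[-1.  0.]] z0 [[888. 244.   0.]] z300 [[732. 244. 300.]]
pen tip [617. 632. 141.] [[-2. -1.]] [[2. 0.]] z0 [[658. 689.   0.]] z300 [[568. 563. 300.]]
```

View pics/wrist0.png

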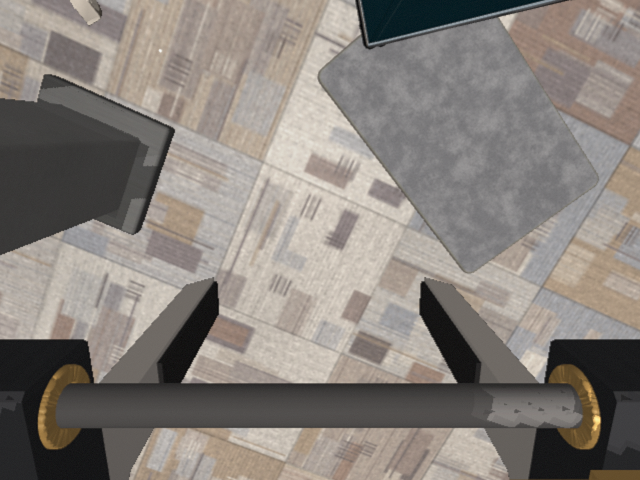

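The wrist picture shows the floor, with the foot of the blue partition at the top (370,45). The partition stands well outside my swing path.

>>> {"fn": "play_rows", "kwargs": {"motion": [[[0.051, -0.0443, 0], [0, 0, 0], -1], [[0.051, -0.0443, 0], [0, 0, 0], -1], [[0.051, -0.0443, 0], [0, 0, 0], -1], [[0.051, -0.0443, 0], [0, 0, 0], -1], [[0.051, -0.0443, 0], [0, 0, 0], -1], [[0.051, -0.0443, 0], [0, 0, 0], -1], [[0.051, -0.0443, 0], [0, 0, 0], -1], [[0.051, -0.0443, 0], [0, 0, 0], -1], [[0.051, -0.0443, 0], [0, 0, 0], -1], [[0.051, -0.0443, 0], [0, 0, 0], -1], [[0.051, -0.0443, 0], [0, 0, 0], -1], [[0.051, -0.0443, 0], [0, 0, 0], -1], [[0.051, -0.0443, 0], [0, 0, 0], -1], [[0.051, -0.0443, 0], [0, 0, 0], -1], [[0.051, -0.0443, 0], [0, 0, 0], -1], [[0.051, -0.0443, 0], [0, 0, 0], -1], [[0.051, -0.0443, 0], [0, 0, 0], -1], [[0.051, -0.0443, 0], [0, 0, 0], -1], [[0.051, -0.0443, 0], [0, 0, 0], -1], [[0.051, -0.0443, 0], [0, 0, 0], -1]], "newtons": 20}}

```text
clock: 2.02
tcp_pos: [550.7, 21.0, 205.7]
eef_rot: [3.141, -0.0, 0.421]
force: [0.4, 0.5, 0.4]
finger_gap: 93.9
finger_force: 0.0
```

>>> {"fn": "play_rows", "kwargs": {"motion": [[[0, 0, 0], [0, 0, -0.2365], -1], [[0, 0, 0], [0, 0, -0.2365], -1], [[0, 0, 0], [0, 0, -0.2365], -1], [[0, 0, 0], [0, 0, -0.2365], -1], [[0, 0, 0], [0, 0, -0.2365], -1], [[0, 0, 0], [0, 0, -0.2365], -1], [[0, 0, 0], [0, 0, -0.2365], -1], [[0, 0, 0], [0, 0, -0.2365], -1], [[0, 0, 0], [0, 0, -0.2365], -1], [[0, 0, 0], [0, 0, -0.2365], -1], [[0, 0, 0], [0, 0, -0.2365], -1], [[0, 0, 0], [0, 0, -0.2365], -1], [[0, 0, 0], [0, 0, -0.2365], -1], [[0, 0, 0], [0, 0, -0.2365], -1], [[0, 0, 0], [0, 0, -0.2365], -1], [[0, 0, 0], [0, 0, -0.2365], -1], [[0, 0, 0], [0, 0, 0], -1], [[0, 0, 0], [0, 0, 0], -1]]}}

```text
clock: 3.52
tcp_pos: [550.1, 19.1, 205.4]
eef_rot: [3.141, -0.0, 2.309]
force: [-0.6, 0.6, 1.2]
finger_gap: 93.9
finger_force: 0.0
```

```bash
cat >> h.py <<'E'
from scipy.spatial.transform import Rotation as Ro
def wrist(name):
    o=env.get_obs();d=env.get_image("wrist");cv2.imwrite(f"pics/{name}.png",d["color"][:,:,::-1])
    k=dict(tcp=np.array(o["tcp_pos"]),R=Ro.from_euler("xyz",o["eef_rot"]).as_matrix())
    np.savez(f"pics/{name}.npz",**d,**k); return d,k
E
python3 -c "
from h import *
d,k=wrist('w1')"
```

```text
(no output)
```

View pics/w1.png

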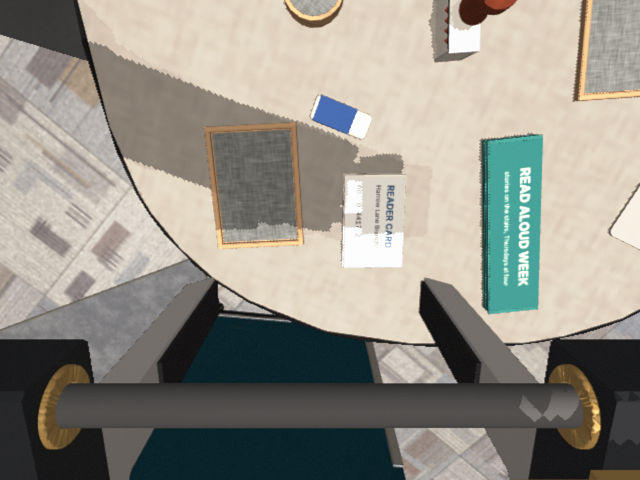

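The close view shows the white READER CARD block centred at (374,221) and its tray at (255,186). The marks are at (515,223), and the eraser at (341,117) is unrelated.

```bash
cat > m2.py <<'E'
from h import *
t=env.get_image("top");z=np.load("pics/w1.npz");d={k:z[k] for k in z.files};k=dict(tcp=d["tcp"],R=d["R"])
wood=((8,80,70),(25,255,255))
for n,lo,hi,w,wt,zt in [("cards",(0,0,170),(180,28,255),(335,165,412,272),(405,155,475,225),18),
  ("marks",(75,90,115),(100,255,255),(475,125,550,320),(340,85,440,185),16),("card_tray",*wood,(195,115,310,255),(422,205,512,292),7)]:
    a=blob(d,lo,hi,w)
    lt=(0,0,150) if n=="cards" else (75,80,100) if n=="marks" else lo
    b=blob(t,lt,(180,60,255) if n=="cards" else hi,wt)
    ca,cb=[np.array(cv2.minAreaRect(q)[0]) for q in (a,b)]
    X=tri([ray(d,ca,**k),ray(t,cb)])
    print(n,cv2.boundingRect(a),"tri",X.round(1),"wristRect",rect(plane(d,a,zt,**k)),"topRect",rect(plane(t,b,zt)))
E
python3 m2.py
```

```text
cards (341, 175, 65, 94) tri [582.9  51.5  53.3] wristRect [589.8  47.7  85.9  57.4 -46.2] topRect [593.9  44.8  80.4  55.8 -48.7]
marks (484, 135, 59, 179) tri [687.4 131.7  21.2] wristRect [689.1 130.3 165.3  50.3 -41.3] topRect [692.7 128.9 164.   48.4 -41.4]
card_tray (204, 122, 100, 127) tri [488.5   3.1  31.4] wristRect [490.3  -1.8 112.4  81.8 -44.7] topRect [492.2  -3.5 112.9  81.1 -44.8]
```

>>> {"fn": "play_rows", "kwargs": {"motion": [[[-0.0026, 0.0195, 0.052], [0, 0, -0.042], -0.6], [[-0.0026, 0.0195, 0.052], [0, 0, 0], -0.6], [[-0.0026, 0.0195, 0.052], [0, 0, 0], -0.6], [[-0.0026, 0.0195, 0.052], [0, 0, 0], -0.6], [[-0.0026, 0.0195, 0.052], [0, 0, 0], -0.6], [[0, 0, 0], [0, 0, 0], -0.6], [[0, 0, 0], [0, 0, 0], -0.6], [[0, 0, 0], [0, 0, 0], -0.6]]}}

```text
clock: 4.28
tcp_pos: [590.2, 48.2, 76.5]
eef_rot: [3.141, 0.001, 2.333]
force: [0.6, 0.0, -0.1]
finger_gap: 75.3
finger_force: 0.0
```

```bash
python3 -c "
from h import *
d,k=wrist('w2');print(k['tcp'])"
```

```text
[590.21527975  48.16056192  76.51239152]
```

View pics/w2.png

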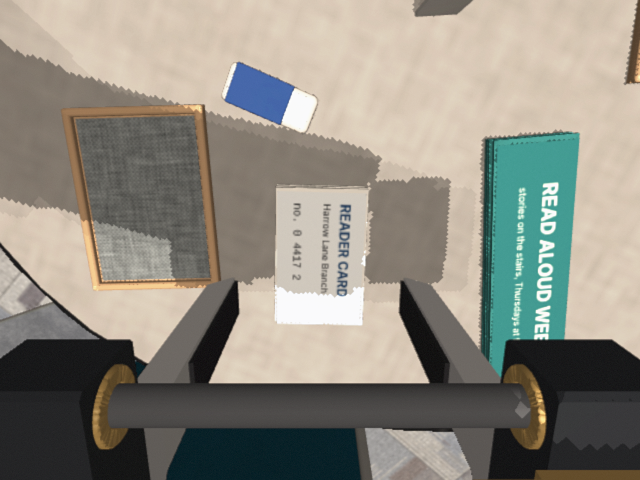

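The card's top face has corners (276,186), (368,186), (363,325) and (275,324), centred between the fingers. I'll get its height from the two wrist views.

```bash
cat > m3.py <<'E'
from h import *
V=[]
for n in("w1","w2"):
    z=np.load(f"pics/{n}.npz");d={k:z[k] for k in z.files};V.append((d,dict(tcp=d["tcp"],R=d["R"])))
P={"c1":((346,175),(276,186)),"c2":((405,175.5),(369,186)),"c3":((403,267),(363,325)),"c4":((342,267),(275,324)),
"t1":((206,126),(62,109)),"t2":((297,122),(203,105)),"m1":((489,140),(490,140)),"m2":((543,135),(579,133))}
for n,(a,b) in P.items():
    X=tri([ray(V[0][0],a,**V[0][1]),ray(V[1][0],b,**V[1][1])]);print(n,X.round(1))
d,k=V[1];Q=plane(d,[P[f"c{i}"][1] for i in (1,2,3,4)],18,**k);print("cards w2",rect(Q),Q.mean(0).round(1))
b=blob(d,(8,80,70),(25,255,255),(50,95,225,300));Q=plane(d,b,7,**k);print("tray w2",rect(Q))
E
python3 m3.py
```

```text
c1 [541.9  63.4  20.8]
c2 [5.843e+02 9.960e+01 5.000e-01]
c3 [639.2  37.2  21.2]
c4 [599.2  -1.8  17.6]
t1 [424.   10.5   9.6]
t2 [480.3  67.1   7.6]
m1 [ 671.8  217.1 -175.5]
m2 [647.6 205.5   9.6]
cards w2 [590.   49.3  87.7  55.5 -46.9] [590.4  49.5  18. ]
tray w2 [491.   -1.2 112.1  82.8 -44.7]
```

>>> {"fn": "play_rows", "kwargs": {"motion": [[[0, 0, 0.04], [0, 0, 0], -0.6], [[0, 0, 0.04], [0, 0, 0], -0.6], [[0, 0, 0.04], [0, 0, 0], -0.6], [[0, 0, 0.019], [0, 0, 0], -0.6], [[0, 0, 0], [0, 0, 0], -0.6], [[0, 0, 0], [0, 0, 0], 1], [[0, 0, 0], [0, 0, 0], 1], [[0, 0, 0], [0, 0, 0], 1], [[0, 0, 0], [0, 0, 0], 1], [[0, 0, 0], [0, 0, 0], 1], [[0, 0, 0], [0, 0, 0], 1]], "newtons": 20}}

```text
clock: 5.25
tcp_pos: [590.9, 48.3, 7.2]
eef_rot: [3.14, 0.001, 2.334]
force: [-0.8, 0.3, 6.1]
finger_gap: 53.7
finger_force: 19.9
```

>>> {"fn": "play_rows", "kwargs": {"motion": [[[0, 0, -0.03], [0, 0, 0], 1], [[0, 0, -0.05], [0, 0, 0], 1], [[0.0165, -0.0532, 0], [0, 0, -0.056], 1], [[0.0165, -0.0532, 0], [0, 0, 0], 1], [[0.0165, -0.0532, 0], [0, 0, 0], 1], [[0.0165, -0.0532, 0], [0, 0, 0], 1], [[0, 0, 0], [0, 0, 0], 1], [[0, 0, 0], [0, 0, 0], 1], [[0, 0, 0], [0, 0, 0], 1]]}}

```text
clock: 6.0
tcp_pos: [492.6, -3.1, 46.4]
eef_rot: [3.14, 0.001, 2.362]
force: [-0.2, 0.9, -0.4]
finger_gap: 53.8
finger_force: 19.9
```

```bash
python3 -c "
from h import *
d,k=wrist('w3')
b=blob(d,(0,0,150),(180,30,255),(230,120,420,345));print(rect(plane(d,b,k['tcp'][2]+11,**k)),k['tcp'].round(1),cv2.boundingRect(b))
cv2.imwrite('pics/w3c.png',d['color'][60:360,140:500,::-1])"
```

```text
[484.4   5.   60.1  51.9 -46. ] [492.6  -3.1  46.4] (259, 214, 125, 131)
```

View pics/w3c.png

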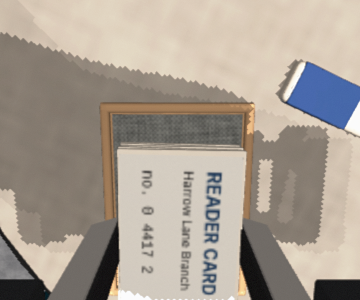

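>>> {"fn": "play_rows", "kwargs": {"motion": [[[0.005, 0, 0.036], [0, 0, 0], 1], [[0, 0, 0.026], [0, 0, 0], 1], [[0, 0, 0.01], [0, 0, 0], 1], [[0, 0, 0], [0, 0, 0], 1], [[0, 0, 0], [0, 0, 0], 1]]}}

```text
clock: 6.47
tcp_pos: [490.5, -1.0, 9.9]
eef_rot: [3.141, 0.0, 2.363]
force: [0.3, 0.3, -0.7]
finger_gap: 53.7
finger_force: 19.9
```

>>> {"fn": "play_rows", "kwargs": {"motion": [[[0, 0, 0.001], [0, 0, 0], 1], [[0, 0, 0], [0, 0, 0], -0.5], [[0, 0, 0], [0, 0, 0], -0.5], [[0, 0, 0], [0, 0, 0], -0.5], [[0, 0, -0.04], [0, 0, 0], -0.5], [[0, 0, -0.08], [0, 0, 0], -0.5], [[0, 0, -0.08], [0, 0, 0], -1], [[0, 0, -0.08], [0, 0, 0], -1], [[0, 0, 0], [0, 0, 0], -1], [[0, 0, 0], [0, 0, 0], -1]]}}

```text
clock: 7.3
tcp_pos: [491.2, -2.0, 151.7]
eef_rot: [3.138, 0.004, 2.361]
force: [-0.6, -0.8, -0.3]
finger_gap: 92.8
finger_force: 0.0
```

```bash
python3 -c "
from h import *
d,k=wrist('w4');print(k['tcp'])
cv2.imwrite('pics/w4c.png',d['color'][60:360,140:500,::-1])"
```

```text
[491.22629796  -2.02010445 151.73785111]
```

View pics/w4c.png

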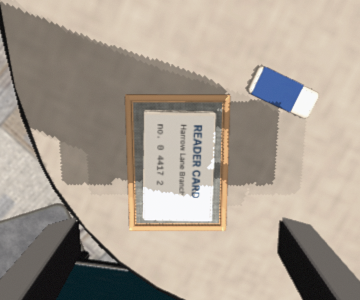

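The cards lie flat inside the lip of their tray. Next, the marks.

>>> {"fn": "play_rows", "kwargs": {"motion": [[[-0.0135, 0.0669, 0], [0, 0, 0], -0.6], [[-0.0135, 0.0669, 0], [0, 0, 0], -0.6], [[-0.0135, 0.0669, 0], [0, 0, 0], -0.6], [[-0.0135, 0.0669, 0], [0, 0, 0], -0.6], [[-0.0135, 0.0669, 0], [0, 0, 0], -0.6], [[-0.0135, 0.0669, 0], [0, 0, 0], -0.6], [[-0.0135, 0.0669, 0], [0, 0, 0], -0.6], [[0, 0, 0.06], [0, 0, -0.12], -0.6], [[0, 0, 0.04], [0, 0, 0], -0.6], [[0, 0, 0], [0, 0, 0], -0.6], [[0, 0, 0], [0, 0, 0], -0.6], [[0, 0, 0], [0, 0, 0], -0.6]]}}

```text
clock: 8.35
tcp_pos: [687.6, 131.4, 99.3]
eef_rot: [-3.141, -0.0, 2.422]
force: [0.4, 0.3, 0.6]
finger_gap: 74.9
finger_force: 0.0
```

```bash
python3 -c "
from h import *
d,k=wrist('w5');print(k['tcp'])
b=blob(d,(75,90,115),(100,255,255),(200,60,450,380));print(rect(plane(d,b,16,**k)),cv2.boundingRect(b))"
```

```text
[687.57098124 131.40096484  99.31295682]
[726.4 100.2  69.4  47.6 -41.1] (287, 270, 71, 93)
```

View pics/w5.png

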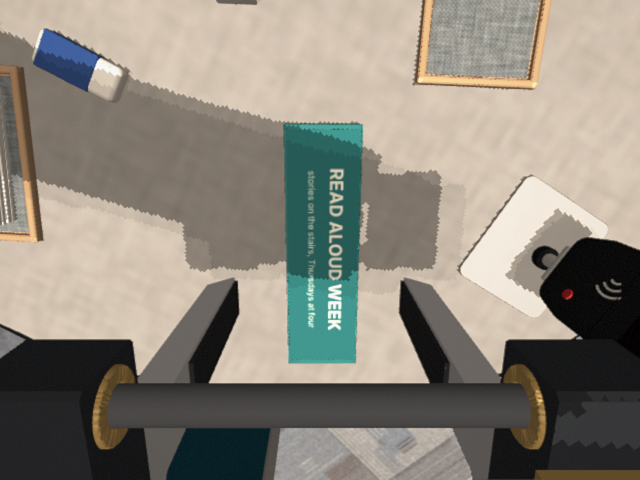

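The teal block's corners are about (285,124), (362,124), (355,362) and (289,362), between the fingers. The microphone at (590,290) stays clear of the gripper body.

```bash
python3 -c "
from h import *
z=np.load('pics/w5.npz');d={k:z[k] for k in z.files};k=dict(tcp=d['tcp'],R=d['R'])
b=blob(d,(75,80,40),(100,255,255),(270,100,380,375));Q=plane(d,b,16,**k);print(rect(Q),cv2.boundingRect(b))
C=np.array([(285,124),(362,124),(355,362),(289,362)]);Q=plane(d,C,16,**k);print(rect(Q),Q.mean(0))
z=np.load('pics/w1.npz');e={q:z[q] for q in z.files};ke=dict(tcp=e['tcp'],R=e['R'])
for a,c in [((543,135),(362,124)),((538,310),(355,362))]: print(tri([ray(e,a,**ke),ray(d,c,**k)]).round(1))
"
```

```text
[691.  131.5 163.9  48.2 -41.2] (284, 124, 79, 239)
[691.1 131.6 164.   47.2 -41.3] [691.13849131 131.6257428   16.        ]
[645.3 203.4  15.5]
[769.6  94.5  14.7]
```

>>> {"fn": "play_rows", "kwargs": {"motion": [[[-0.0044, 0.0038, 0.05], [0, 0, 0], -0.6], [[0, 0, 0.06], [0, 0, 0], -0.6], [[0, 0, 0.05], [0, 0, 0], -0.6], [[0, 0, 0.0255], [0, 0, 0], -0.6], [[0, 0, 0], [0, 0, 0], -0.6], [[0, 0, 0], [0, 0, 0], 1], [[0, 0, 0], [0, 0, 0], 1], [[0, 0, 0], [0, 0, 0], 1], [[0, 0, 0], [0, 0, 0], 1], [[0, 0, 0], [0, 0, 0], 1], [[0, 0, 0], [0, 0, 0], 1], [[0, 0, 0], [0, 0, 0], 1]], "newtons": 25}}

```text
clock: 9.4
tcp_pos: [691.6, 131.6, 8.2]
eef_rot: [3.14, 0.001, 2.422]
force: [-1.1, -0.1, 5.6]
finger_gap: 47.4
finger_force: 25.0
```

>>> {"fn": "play_rows", "kwargs": {"motion": [[[0, 0, -0.03], [0, 0, 0], 1], [[0, 0, -0.07], [0, 0, 0], 1], [[0, 0, -0.07], [0, 0, 0], 1], [[0, 0, -0.07], [0, 0, 0], 1], [[0.067, 0, 0], [0, 0, 0], 1], [[0.067, 0, 0], [0, 0, 0], 1], [[0.067, 0, 0], [0, 0, 0], 1], [[0.067, 0, 0], [0, 0, 0], 1], [[0.067, 0, 0], [0, 0, 0], 1], [[0.067, 0, 0], [0, 0, 0], 1], [[0, 0, 0], [0, 0, 0.082], 1], [[0, 0, 0], [0, 0, 0], 1], [[0, 0, 0], [0, 0, 0], 1], [[0, 0, 0], [0, 0, 0], 1]]}}

```text
clock: 10.57
tcp_pos: [540.8, 262.6, 127.0]
eef_rot: [3.141, 0.001, 2.379]
force: [-0.5, 0.5, -0.8]
finger_gap: 47.9
finger_force: 25.0
```

```bash
python3 -c "
from h import *
d,k=wrist('w6');print(k['tcp'])
b=blob(d,(8,80,70),(25,255,255),(380,0,640,360));print(rect(plane(d,b,7,**k)),cv2.boundingRect(b))
b=blob(d,(75,80,40),(100,255,255),(230,60,410,375));print(rect(plane(d,b,k['tcp'][2]+8,**k)),cv2.boundingRect(b))"
```

```text
[540.78209455 262.59632481 126.99398955]
[605.  338.2 189.2  75.3 -43.6] (399, 93, 119, 250)
[523.5 278.7 117.8  48.3 -43.7] (259, 112, 121, 263)
```

View pics/w6.png

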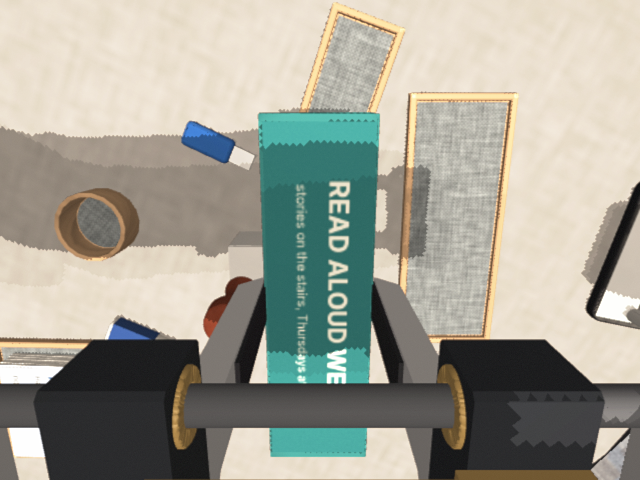

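>>> {"fn": "play_rows", "kwargs": {"motion": [[[0.0036, 0.066, 0], [0, 0, 0], 1], [[0.0036, 0.066, 0], [0, 0, 0], 1], [[0.0036, 0.066, 0], [0, 0, 0], 1], [[0, 0, 0.07], [0, 0, 0], 1], [[0, 0, 0.07], [0, 0, 0], 1], [[0, 0, 0.05], [0, 0, 0], 1], [[0, 0, 0.025], [0, 0, 0], 1], [[0, 0, 0], [0, 0, 0], 1], [[0, 0, 0], [0, 0, 0], 1], [[0, 0, 0], [0, 0, 0], 1]]}}

```text
clock: 11.45
tcp_pos: [605.4, 340.0, 21.2]
eef_rot: [3.138, 0.001, 2.38]
force: [0.0, -0.2, 0.8]
finger_gap: 47.7
finger_force: 25.0
```

```bash
python3 -c "
from h import *
d,k=wrist('w7');print(k['tcp'])"
```

```text
[605.41772254 340.00785204  21.15830014]
```

View pics/w7.png

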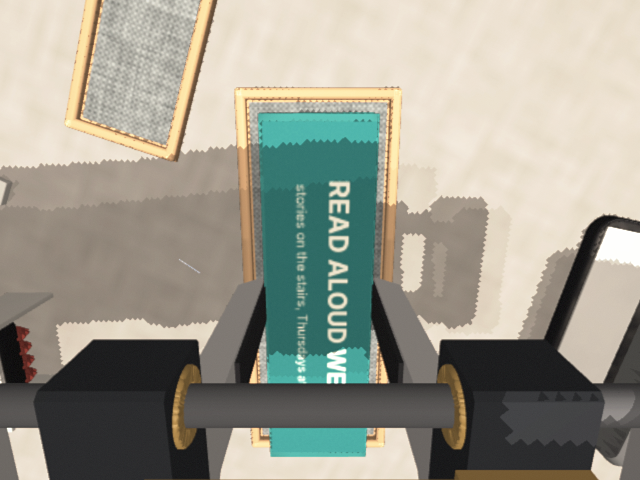

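>>> {"fn": "play_rows", "kwargs": {"motion": [[[-0.001, -0.0015, 0.0175], [0, 0, 0], 1], [[0, 0, 0], [0, 0, 0], 1], [[0, 0, 0], [0, 0, 0], 1], [[0, 0, 0], [0, 0, 0], 1]]}}

```text
clock: 11.83
tcp_pos: [604.5, 338.8, 11.2]
eef_rot: [3.14, 0.001, 2.381]
force: [0.6, 0.3, 2.1]
finger_gap: 47.6
finger_force: 25.0
```

>>> {"fn": "play_rows", "kwargs": {"motion": [[[0, 0, 0.0015], [0, 0, 0], 1], [[0, 0, 0], [0, 0, 0], -0.5], [[0, 0, 0], [0, 0, 0], -0.5], [[0, 0, 0], [0, 0, 0], -0.5], [[0, 0, -0.04], [0, 0, 0], -0.5], [[0, 0, -0.08], [0, 0, 0], -0.5], [[0, 0, -0.08], [0, 0, 0], -0.5], [[0, 0, -0.08], [0, 0, 0], -0.5], [[0, 0, -0.08], [0, 0, 0], -0.5], [[0, 0, 0], [0, 0, 0], -0.5], [[0, 0, 0], [0, 0, 0], -0.5]]}}

```text
clock: 12.75
tcp_pos: [604.9, 339.5, 192.6]
eef_rot: [3.137, 0.001, 2.381]
force: [-0.3, -0.1, -0.1]
finger_gap: 70.8
finger_force: 0.0
```

```bash
python3 -c "
from h import *
d,k=wrist('w8');print(k['tcp'])
b=blob(d,(8,80,70),(25,255,255),(200,50,460,400));print(rect(plane(d,b,7,**k)),cv2.boundingRect(b))
b=blob(d,(75,80,40),(100,255,255),(230,60,430,375));print(rect(plane(d,b,19,**k)),cv2.boundingRect(b))
b=blob(d,(8,80,70),(25,255,255),(0,0,225,200));print(rect(plane(d,b,7,**k)),cv2.boundingRect(b))"
```

```text
[604.85931772 339.5117235  192.55544097]
[605.5 339.1 189.   74.6 -43.6] (274, 108, 89, 207)
[603.8 338.8 163.7  48.6 -43.6] (287, 122, 60, 185)
[467.6 352.   76.5  35.7 -62.1] (184, 36, 41, 106)
```

View pics/w8.png

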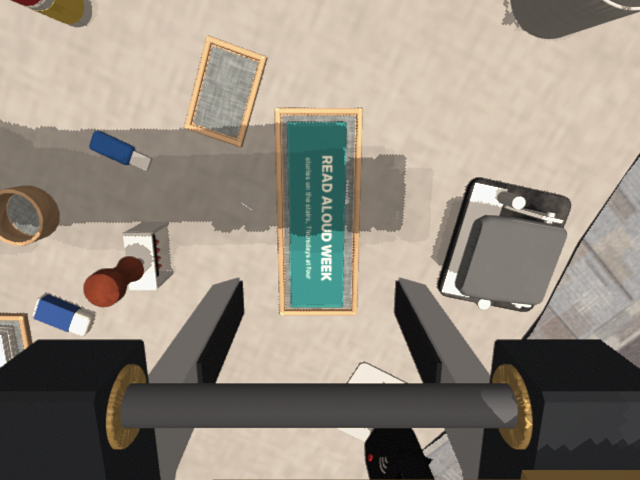

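Marks lie inside their tray. The stamp is at (105,285) to (140,250) and its tray at (226,90). I'll hover over the stamp and measure it.

>>> {"fn": "play_rows", "kwargs": {"motion": [[[-0.013, -0.0588, -0.01], [0, 0, 0], -0.5], [[-0.013, -0.0588, -0.01], [0, 0, 0], -0.5], [[-0.013, -0.0588, -0.01], [0, 0, 0], -0.5], [[-0.013, -0.0588, -0.01], [0, 0, 0], -0.5], [[-0.013, -0.0588, -0.01], [0, 0, 0], -0.5], [[0, 0, 0], [0, 0, 0], -0.5], [[0, 0, 0], [0, 0, 0], -0.5], [[0, 0, 0], [0, 0, 0], -0.5]]}}

```text
clock: 13.47
tcp_pos: [525.7, 209.9, 213.6]
eef_rot: [-3.14, -0.001, 2.381]
force: [-0.3, 1.2, -0.8]
finger_gap: 70.7
finger_force: 0.0
```

```bash
cat > m4.py <<'E'
from h import *
d,k=wrist('w9');print(k['tcp'])
t=env.get_image('top')
a=blob(d,(0,100,40),(14,255,220),(230,100,420,330));print("handle",cv2.boundingRect(a),cv2.minEnclosingCircle(a))
z=np.load('pics/w8.npz');e={q:z[q] for q in z.files};ke=dict(tcp=e['tcp'],R=e['R'])
k8=blob(e,(0,100,40),(14,255,220),(70,250,150,320));print("w8",cv2.boundingRect(k8))
b=blob(e,(8,80,70),(25,255,255),(180,25,272,155));print("stray w8",rect(plane(e,b,7,**ke)))
b=blob(d,(8,80,70),(25,255,255),(200,0,640,170));print("stray w9",rect(plane(d,b,7,**k)),cv2.boundingRect(b))
cv2.imwrite('pics/w9c.png',cv2.resize(d['color'][0:330,180:460,::-1],None,fx=1.8,fy=1.8))
E
python3 m4.py
```

```text
[525.65547671 209.86013205 213.56450865]
handle (302, 212, 33, 42) ((317.5, 232.5), 20.796733856201172)
w8 (84, 257, 60, 50)
stray w8 [474.5 355.7  76.5  51.3 -62.2]
stray w9 [472.8 355.6  79.1  51.2 -62.2] (357, 0, 87, 111)
```

View pics/w9c.png

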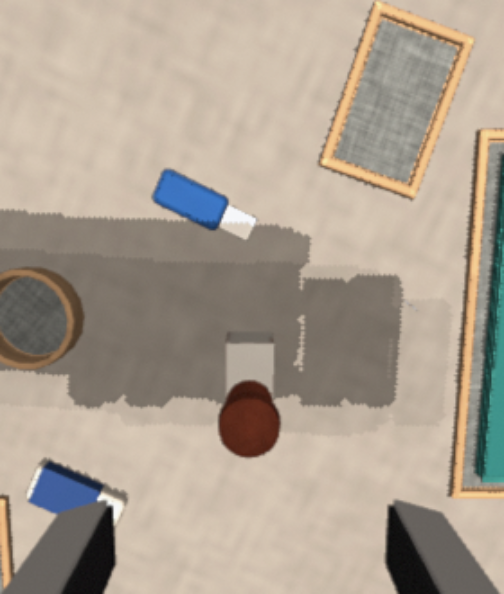

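The stamp's knob is centred at about pixel (318,237). The frame edges are parallel to the tool axes, so its yaw matches the tool's.

```bash
python3 -c "
from h import *
V={}
for n in('w8','w9'):
    z=np.load(f'pics/{n}.npz');d={q:z[q] for q in z.files};V[n]=(d,dict(tcp=d['tcp'],R=d['R']))
a,ka=V['w9'];b,kb=V['w8']
t=env.get_image('top')
print(tri([ray(a,(318.3,236.7),**ka),ray(b,(102,287),**kb)]),tri([ray(a,(318.3,236.7),**ka),ray(b,(102,287),**kb),ray(t,(347.5,217))]))
for z in(85,95,105): print(z,plane(a,(318.3,236.7),z,**ka).round(1),plane(b,(102,287),z,**kb).round(1),plane(t,(347.5,217),z).round(1))
# frame side edges, top face z=43 / mid column
print(plane(a,[(180+226/1.8,360/1.8),(180+274/1.8,360/1.8),(180+250/1.8,343/1.8)],43,**ka).round(1))
print(plane(a,[(180+226/1.8,334/1.8),(180+274/1.8,334/1.8)],0,**ka).round(1))
"
```

```text
[523.67399457 210.84523204 104.28598312] [523.71308574 209.76598331 102.50397068]
85 [[527.8 207.1  85. ]] [[521.3 198.3  85. ]] [[527.  208.4  85. ]]
95 [[525.9 208.9  95. ]] [[522.3 205.   95. ]] [[525.1 208.8  95. ]]
105 [[524.1 210.7 105. ]] [[523.3 211.7 105. ]] [[523.1 209.2 105. ]]
[[504.5 214.1  43. ]
 [520.2 230.6  43. ]
 [506.4 227.9  43. ]]
[[498.6 217.8   0. ]
 [516.  236.3   0. ]]
```

>>> {"fn": "play_rows", "kwargs": {"motion": [[[0.0014, -0.0014, 0.06], [0, 0, 0], -0.5], [[0, 0, 0.06], [0, 0, 0], -0.5], [[0, 0, 0.06], [0, 0, 0], -0.5], [[0, 0, 0.06], [0, 0, 0], -0.5], [[0, 0, 0.029], [0, 0, 0], -0.5], [[0, 0, 0], [0, 0, 0], -0.5], [[0, 0, 0], [0, 0, 0], 1], [[0, 0, 0], [0, 0, 0], 1], [[0, 0, 0], [0, 0, 0], 1], [[0, 0, 0], [0, 0, 0], 1], [[0, 0, 0], [0, 0, 0], 1], [[0, 0, 0], [0, 0, 0], 1], [[0, 0, 0], [0, 0, 0], 1], [[0, 0, 0], [0, 0, 0], 1]], "newtons": 30}}

```text
clock: 14.78
tcp_pos: [525.2, 209.6, 80.6]
eef_rot: [3.141, 0.0, 2.381]
force: [0.2, -0.3, 1.7]
finger_gap: 24.0
finger_force: 30.0
```

>>> {"fn": "play_rows", "kwargs": {"motion": [[[0, 0, -0.02], [0, 0, 0], 1], [[0, 0, -0.04], [0, 0, 0], 1], [[0, 0, -0.04], [0, 0, 0], 1], [[0.0458, 0.0235, 0], [0, 0, 0], 1], [[0.0458, 0.0235, 0], [0, 0, 0], 1], [[0.0458, 0.0235, 0], [0, 0, 0], 1], [[0.0458, 0.0235, 0], [0, 0, 0], 1], [[0.0458, 0.0235, 0], [0, 0, 0], 1], [[0.0458, 0.0235, 0], [0, 0, 0], 1], [[0, 0, 0], [0, 0, 0.1625], 1], [[0, 0, 0], [0, 0, 0.1625], 1], [[0, 0, 0], [0, 0, 0.1625], 1], [[0, 0, 0], [0, 0, 0.1625], 1], [[0, 0, 0], [0, 0, 0], 1], [[0, 0, 0], [0, 0, 0], 1], [[0, 0, 0], [0, 0, 0], 1]]}}

```text
clock: 16.12
tcp_pos: [474.0, 355.4, 130.5]
eef_rot: [3.142, -0.0, 2.058]
force: [0.6, -0.1, -0.4]
finger_gap: 24.1
finger_force: 30.0
```

```bash
python3 -c "
from h import *
d,k=wrist('w10');print(k['tcp'])
s=env.get_image('scene');t=env.get_image('top')
cv2.imwrite('pics/c10.png',np.hstack([cv2.resize(d['color'][50:350,200:440],(400,500)),cv2.resize(s['color'][210:360,230:350],(400,500))])[:,:,::-1])
"
```

```text
[473.99430666 355.35840891 130.50435139]
```

View pics/c10.png

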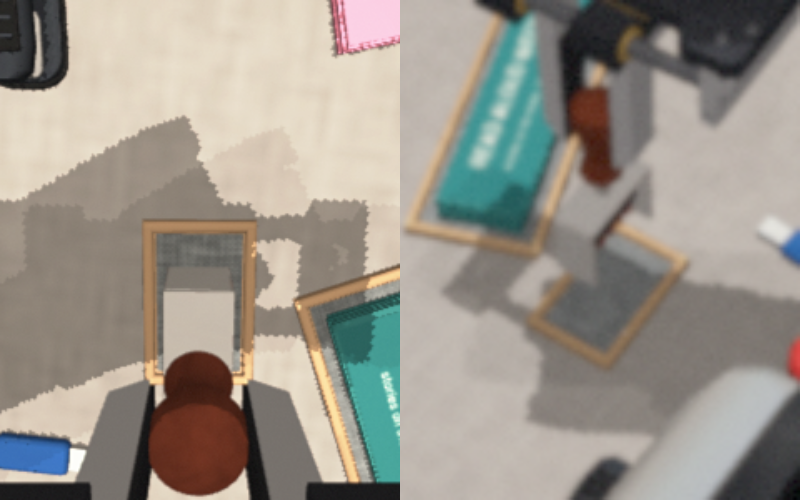

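Held stamp and tray line up in the wrist view, both centred at about column 319. I'll compute the fore-aft fit and the tilt.

```bash
python3 -c "
from h import *
z=np.load('pics/w10.npz');d={q:z[q] for q in z.files};k=dict(tcp=d['tcp'],R=d['R'])
f=lambda c,r,h: ((plane(d,(200+c/1.6667,50+r/1.6667),h,**k)[0]-k['tcp'])@k['R'])[:2].round(1)
print('top far L,R',f(163,290,93),f(235,290,93),'bottom far L,R',f(168,268,50),f(230,268,50))
print('tray far',f(143,221,7),f(256,221,7))
b=blob(d,(8,80,70),(25,255,255),(270,170,370,285));P=(plane(d,b,7,**k)-k['tcp'])@k['R'];print('tray tool frame x',P[:,0].min(),P[:,0].max(),'y',P[:,1].min(),P[:,1].max(),rect(plane(d,b,7,**k)))
"
```

```text
top far L,R [ 26.7 -11.5] [26.8 11.7] bottom far L,R [ 25.7 -11.7] [25.8 12.1]
tray far [ 38.5 -24.4] [38.6 25.2]
tray tool frame x -40.530814786617334 39.016496876430715 y -25.33252659096126 25.32431980280605 [474.3 354.8  79.6  50.6 -62.3]
```

>>> {"fn": "play_rows", "kwargs": {"motion": [[[0, 0, 0.04], [0, 0, 0], 1], [[0, 0, 0.035], [0, 0, 0], 1], [[0, 0, 0.015], [0, 0, 0], 1], [[0, 0, 0.002], [0, 0, 0], 1], [[0, 0, 0], [0, 0, 0], 1], [[0, 0, 0], [0, 0, 0], 1]]}}

```text
clock: 16.77
tcp_pos: [474.2, 355.6, 84.5]
eef_rot: [3.141, -0.0, 2.056]
force: [0.6, 0.4, -0.7]
finger_gap: 24.2
finger_force: 30.0
```

>>> {"fn": "play_rows", "kwargs": {"motion": [[[0, 0, 0.002], [0, 0, 0], 1], [[0, 0, 0], [0, 0, 0], 1], [[0, 0, 0], [0, 0, 0], 1], [[0, 0, 0], [0, 0, 0], 1]]}}

```text
clock: 17.1
tcp_pos: [474.1, 355.4, 83.4]
eef_rot: [3.141, -0.0, 2.056]
force: [-0.3, 0.7, -1.5]
finger_gap: 24.2
finger_force: 30.0
```

>>> {"fn": "play_rows", "kwargs": {"motion": [[[0, 0, 0.001], [0, 0, 0], 1], [[0, 0, 0], [0, 0, 0], 1], [[0, 0, 0], [0, 0, 0], 1]]}}

```text
clock: 17.35
tcp_pos: [474.2, 355.5, 83.2]
eef_rot: [3.141, -0.0, 2.056]
force: [-0.8, 0.1, 3.9]
finger_gap: 24.1
finger_force: 30.0
```

>>> {"fn": "play_rows", "kwargs": {"motion": [[[0, 0, 0], [0, 0, 0], -0.4], [[0, 0, 0], [0, 0, 0], -0.4], [[0, 0, 0], [0, 0, 0], -0.4], [[0, 0, 0], [0, 0, 0], -0.4], [[0, 0, -0.03], [0, 0, 0], -0.4], [[0, 0, -0.06], [0, 0, 0], -0.4], [[0, 0, -0.07], [0, 0, 0], -0.4], [[0, 0, -0.07], [0, 0, 0], -0.4], [[0, 0, -0.05], [0, 0, 0], -0.4], [[0, 0, 0], [0, 0, 0], -0.4], [[0, 0, 0], [0, 0, 0], -0.4]]}}

```text
clock: 18.27
tcp_pos: [474.7, 356.0, 224.2]
eef_rot: [3.138, -0.0, 2.056]
force: [0.7, -0.8, -0.7]
finger_gap: 66.2
finger_force: 0.0
```

```bash
python3 -c "
from h import *
d,k=wrist('w11');print(k['tcp'],np.round(env.get_obs()['joint_positions'],2))
f=lambda b,h:(plane(d,b,h,**k)-k['tcp'])@k['R']
a=blob(d,(0,100,40),(14,255,220),(260,150,400,400));print('handle',cv2.boundingRect(a))
P=f(a,103);print(P.min(0),P.max(0))
b=blob(d,(8,80,70),(25,255,255),(240,130,400,300));P=f(b,7);print('tray',cv2.boundingRect(b),P.min(0),P.max(0))
hs=cv2.cvtColor(d['color'],cv2.COLOR_RGB2HSV)
for lo,hi,n in [((0,150,90),(7,255,255),'red'),((172,150,90),(180,255,255),'red2')]:
    m=cv2.inRange(hs,lo,hi);N,_,st,c=cv2.connectedComponentsWithStats(m)
    for i in range(1,N):
        if st[i,4]>60: print(n,st[i],c[i].round())
t=env.get_image('top');c=blob(t,(0,150,100),(180,255,255),(265,312,297,340));print('glue top',cv2.minEnclosingCircle(c),cv2.boundingRect(c))
h=blob(t,(0,100,40),(14,255,200),(235,225,296,280));print('handle top',cv2.boundingRect(h))
"
```

```text
[474.72294063 355.9648481  224.15789993] [-0.41  0.55 -0.44  1.66  0.27  0.99 -0.46]
handle (292, 171, 52, 80)
[-12.19450968 -20.3623447  121.09076314] [ 47.19095764  17.44334905 121.23272463]
tray (291, 170, 53, 82) [-41.20619553 -26.99788199 217.05819535] [ 39.12080446  23.70409844 217.24786435]
red [608  20  32   9 148] [625.  24.]
red [ 131  180   45   37 1132] [151. 197.]
red [303 220  26  26 365] [317. 231.]
glue top ((278.5416564941406, 327.0833435058594), 8.229131698608398) (271, 319, 16, 16)Traceback (most recent call last):
  File "<string>", line 14, in <module>
    h=blob(t,(0,100,40),(14,255,200),(235,225,296,280));print('handle top',cv2.boundingRect(h))
  File "h.py", line 24, in blob
    c=max(cv2.findContours(w,cv2.RETR_EXTERNAL,cv2.CHAIN_APPROX_NONE)[0],key=cv2.contourArea)
ValueError: max() iterable argument is empty
```

Stamp stands centred in its tray: the handle circle is at pixel (317,231), directly under the tool. Next I'll turn the hand so that its camera side faces away from the monitor, then go for the glue.

>>> {"fn": "play_rows", "kwargs": {"motion": [[[0, 0, 0], [0, 0, 0.248], -0.4], [[0, 0, 0], [0, 0, 0.248], -0.4], [[0, 0, 0], [0, 0, 0.248], -0.4], [[0, 0, 0], [0, 0, 0.248], -0.4], [[0, 0, 0], [0, 0, 0.248], -0.4], [[0, 0, 0], [0, 0, 0.248], -0.4], [[0, 0, 0], [0, 0, 0.248], -0.4], [[0, 0, 0], [0, 0, 0.248], -0.4], [[0, 0, 0], [0, 0, 0.248], -0.4], [[0, 0, 0], [0, 0, 0.248], -0.4], [[0, 0, 0], [0, 0, 0.248], -0.4], [[0, 0, 0], [0, 0, 0.248], -0.4], [[0, 0, 0], [0, 0, 0.248], -0.4], [[0, 0, 0], [0, 0, 0.248], -0.4], [[0, 0, 0], [0, 0, 0], -0.4], [[0, 0, 0], [0, 0, 0], -0.4]]}}

```text
clock: 19.7
tcp_pos: [473.3, 354.9, 221.3]
eef_rot: [3.14, 0.002, 0.323]
force: [-0.2, 0.5, -0.1]
finger_gap: 66.1
finger_force: 0.0
```

```bash
python3 -c "
from h import *
print(np.round(env.get_obs()['joint_positions'],2))"
```

```text
[-0.71  0.53  0.03  1.67 -0.02  0.95 -1.92]
```

>>> {"fn": "play_rows", "kwargs": {"motion": [[[0, 0, 0], [0, 0, 0.205], -0.4], [[0, 0, 0], [0, 0, 0.205], -0.4], [[0, 0, 0], [0, 0, 0.205], -0.4], [[0, 0, 0], [0, 0, 0.205], -0.4], [[-0.0486, 0.0206, 0], [0, 0, 0], -0.4], [[-0.0486, 0.0206, 0], [0, 0, 0], -0.4], [[-0.0486, 0.0206, 0], [0, 0, 0], -0.4], [[-0.0486, 0.0206, 0], [0, 0, 0], -0.4], [[-0.0486, 0.0206, 0], [0, 0, 0], -0.4], [[0, 0, 0], [0, 0, 0], -0.4], [[0, 0, 0], [0, 0, 0], -0.4], [[0, 0, 0], [0, 0, 0], -0.4]]}}

```text
clock: 20.7
tcp_pos: [349.2, 315.4, 222.7]
eef_rot: [-3.141, -0.001, -0.088]
force: [-0.1, -0.2, -0.4]
finger_gap: 65.6
finger_force: 0.0
```

```bash
cat > m5.py <<'E'
from h import *
d,k=wrist('w12');o=env.get_obs();print(k['tcp'].round(1),np.round(o['joint_positions'],2))
hs=cv2.cvtColor(d['color'],cv2.COLOR_RGB2HSV)
m=cv2.inRange(hs,(0,150,80),(10,255,255))|cv2.inRange(hs,(170,150,80),(180,255,255))
N,_,st,c=cv2.connectedComponentsWithStats(m)
for i in range(1,N):
    if st[i,4]>150: print('red',st[i],c[i].round(1))
g=max(range(1,N),key=lambda i:st[i,4]);cen=st[g,:2]+st[g,2:4]/2-.5
print(plane(d,cen,91,**k).round(1),plane(d,cen,75,**k).round(1))
t=env.get_image('top')
print('bright per region',[int(hs[int(cen[1])+dy,int(cen[0]),2]) for dy in range(-30,31,5)])
W=np.load('pics/w11.npz');e={q:W[q] for q in W.files};ke=dict(tcp=e['tcp'],R=e['R'])
b=cv2.inRange(d['color'],(0,0,0),(255,255,255))
w=cv2.inRange(hs,(8,80,70),(25,255,255));N,_,st,c=cv2.connectedComponentsWithStats(w)
for i in range(1,N):
    if st[i,4]>300: print('wood',st[i],c[i].round(1),plane(d,st[i,:2]+st[i,2:4]/2,25,**k).round(1))
E
python3 m5.py
```

```text
[349.2 315.4 222.7] [-0.9   0.35  0.14  1.98 -0.07  0.81 -2.38]
red [ 223   41   38   40 1140] [241.4  59.9]
red [304 210  33  38 994] [319.6 228.8]
[[475.3 358.7  91. ]] [[478.  361.3  75. ]]
bright per region [213, 220, 149, 147, 166, 179, 177, 161, 145, 144, 78, 253, 251]
wood [191   0  68  36 626] [227.3  15.1] [[519.9 378.5  25. ]]
wood [ 585    0   55  101 1096] [612.3  50.9] [[467.1  56.8  25. ]]
wood [ 213   28  101   99 1536] [266.8  79.5] [[471.4 352.3  25. ]]
wood [ 460   86   65   59 1682] [494.1 115.3] [[423.1 156.3  25. ]]
wood [ 119  365   38   85 1549] [133.9 407.4] [[157.2 524.6  25. ]]
wood [ 481  365   38   84 1568] [503.6 407.1] [[124.8 142.   25. ]]
wood [ 507  470  133   10 1322] [573.4 474.5] [[29.3 58.  25. ]]
```

```bash
cat > m6.py <<'E'
from h import *
W=np.load('pics/w12.npz');d={q:W[q] for q in W.files};k=dict(tcp=d['tcp'],R=d['R'])
t=env.get_image('top')
for z in(80,91,100): print(z,plane(d,(320.5,231),z,**k).round(1),plane(t,(278.5,327),z).round(1))
print('tri',tri([ray(d,(320.5,231),**k),ray(t,(278.5,327))]).round(1))
W=np.load('pics/w11.npz');e={q:W[q] for q in W.files};ke=dict(tcp=e['tcp'],R=e['R'])
# inner rim of cup: hole contour of wood mask
for n in ('w6','w9','w12'):
    W=np.load(f'pics/{n}.npz');e={q:W[q] for q in W.files};ke=dict(tcp=e['tcp'],R=e['R'])
    w={'w6':(50,180,145,265),'w9':(150,140,235,210),'w12':(455,80,530,150)}[n]
    b=blob(e,(8,70,40),(25,255,255),w);h=cv2.fitEllipse(cv2.convexHull(b))
    P=plane(e,b,25,**ke)[:,:2];c,r=cv2.minEnclosingCircle(P.astype(np.float32))
    print(n,cv2.boundingRect(b),np.round(h[0],1),'circle@25',np.round(c,1),round(r,1), 'camxy',ray(e,(0,0),**ke)[0].round())
b=blob(t,(8,70,40),(25,255,255),(358,265,400,305));c,r=cv2.minEnclosingCircle(plane(t,b,25)[:,:2].astype(np.float32));print('top',np.round(c,1),round(r,1))
E
python3 m6.py
```

```text
80 [[345.7 314.3  80. ]] [[347.7 314.6  80. ]]
91 [[348.4 314.1  91. ]] [[347.6 313.9  91. ]]
100 [[350.5 313.9 100. ]] [[347.5 313.2 100. ]]
tri [347.6 314.1  87.9]
w6 (54, 188, 85, 73) [ 96.1 223.5] circle@25 [425.3 158.3] 30.5 camxy [486. 315. 306.]
w9 (165, 148, 62, 57) [195.3 176. ] circle@25 [423.8 155.4] 27.4 camxy [471. 262. 393.]
w12 (460, 86, 65, 59) [492.4 115.4] circle@25 [422.9 156.9] 28.3 camxy [423. 309. 402.]
top [423.3 151.5] 25.8
```

>>> {"fn": "play_rows", "kwargs": {"motion": [[[-0.0022, 0.0028, 0.058], [0, 0, 0], -0.4], [[0, 0, 0.058], [0, 0, 0], -0.4], [[0, 0, 0.058], [0, 0, 0], -0.4], [[0, 0, 0.058], [0, 0, 0], -0.4], [[0, 0, 0.058], [0, 0, 0], -0.4], [[0, 0, 0.04], [0, 0, 0], -0.4], [[0, 0, 0.023], [0, 0, 0], -0.4], [[0, 0, 0], [0, 0, 0], -0.4], [[0, 0, 0], [0, 0, 0], 1], [[0, 0, 0], [0, 0, 0], 1], [[0, 0, 0], [0, 0, 0], 1], [[0, 0, 0], [0, 0, 0], 1], [[0, 0, 0], [0, 0, 0], 1], [[0, 0, 0], [0, 0, 0], 1], [[0, 0, 0], [0, 0, 0], 1]], "newtons": 15}}

```text
clock: 22.1
tcp_pos: [347.4, 314.0, 46.6]
eef_rot: [-3.141, -0.001, -0.09]
force: [0.1, -0.4, 3.0]
finger_gap: 26.6
finger_force: 15.0
```

>>> {"fn": "play_rows", "kwargs": {"motion": [[[0, 0, -0.02], [0, 0, 0], 1], [[0, 0, -0.05], [0, 0, 0], 1], [[0, 0, -0.05], [0, 0, 0], 1], [[0.03, 0.0511, 0], [0, 0, 0], 1], [[0.03, 0.0511, 0], [0, 0, 0], 1], [[0.03, 0.0511, 0], [0, 0, 0], 1], [[0.03, 0.0511, 0], [0, 0, 0], 1], [[0.03, 0.0511, 0], [0, 0, 0], 1], [[0.03, 0.0511, 0], [0, 0, 0], 1], [[0, 0, 0], [0, 0, 0], 1], [[0, 0, 0], [0, 0, 0], 1], [[0, 0, 0], [0, 0, 0], 1]]}}

```text
clock: 23.1
tcp_pos: [422.8, 153.4, 106.7]
eef_rot: [-3.141, -0.0, -0.09]
force: [-0.0, 0.0, -0.2]
finger_gap: 27.0
finger_force: 15.0
```

```bash
cat > m7.py <<'E'
from h import *
d,k=wrist('w13');print(k['tcp'].round(1))
f=lambda p,h:((plane(d,p,h,**k)-k['tcp'])@k['R'])[:,:2]
hs=cv2.cvtColor(d['color'],cv2.COLOR_RGB2HSV)
m=cv2.inRange(hs,(0,150,60),(10,255,255))|cv2.inRange(hs,(170,150,60),(180,255,255));m[:, :250]=0;m[:,400:]=0
N,L,st,c=cv2.connectedComponentsWithStats(m);g=max(range(1,N),key=lambda i:st[i,4]);print('cap',st[g])
h=k['tcp'][2]-46.6+91
x0,y0,w,hh=st[g,:4];print('cap top bottom-edge & sides in tool',f([(x0+w/2,y0+hh)],h).round(1),f([(x0,y0+hh-w/2),(x0+w,y0+hh-w/2)],h).round(1))
b=blob(d,(8,70,40),(25,255,255),(260,100,385,260));print('cup px',cv2.boundingRect(b));P=f(b,25);print(P.min(0).round(1),P.max(0).round(1))
# lower rim width: rows
cv2.imwrite('pics/w13c.png',d['color'][80:330,220:420,::-1])
E
python3 m7.py
```

```text
[422.8 153.4 106.7]
cap [ 284  283   71   89 5138]
cap top bottom-edge & sides in tool [[-11.7   0.4]] [[  2.7 -12.5]
 [  2.8  13.1]]
cup px (283, 206, 75, 54)
[ -7.8 -23.5] [27.8 25.3]
```

>>> {"fn": "play_rows", "kwargs": {"motion": [[[-0.005, 0.001, 0], [0, 0, 0], 1], [[0, 0, 0.03], [0, 0, 0], 1], [[0, 0, 0.03], [0, 0, 0], 1], [[0, 0, 0.03], [0, 0, 0], 1], [[0, 0, 0.022], [0, 0, 0], 1], [[0, 0, 0], [0, 0, 0], 1], [[0, 0, 0], [0, 0, 0], 1], [[0, 0, 0], [0, 0, 0], 1]]}}

```text
clock: 23.82
tcp_pos: [420.2, 153.3, 50.6]
eef_rot: [-3.141, 0.0, -0.089]
force: [0.3, 0.5, -0.9]
finger_gap: 26.7
finger_force: 15.0
```

>>> {"fn": "play_rows", "kwargs": {"motion": [[[0, 0, 0.002], [0, 0, 0], 1], [[0, 0, 0], [0, 0, 0], 1], [[0, 0, 0], [0, 0, 0], 1], [[0, 0, 0], [0, 0, 0], 1]]}}

```text
clock: 24.15
tcp_pos: [420.6, 152.8, 49.5]
eef_rot: [-3.141, -0.0, -0.09]
force: [0.2, 0.1, 0.1]
finger_gap: 27.4
finger_force: 15.0
```

>>> {"fn": "play_rows", "kwargs": {"motion": [[[0, 0, 0.001], [0, 0, 0], 1], [[0, 0, 0], [0, 0, 0], -0.4], [[0, 0, 0], [0, 0, 0], -0.4], [[0, 0, 0], [0, 0, 0], -0.4], [[0, 0, 0], [0, 0, 0], -0.4], [[0, 0, -0.03], [0, 0, 0], -0.4], [[0, 0, -0.06], [0, 0, 0], -0.4], [[0, 0, -0.07], [0, 0, 0], -0.4], [[0, 0, -0.07], [0, 0, 0], -0.4], [[0, 0, -0.07], [0, 0, 0], -0.4], [[0, 0, -0.06], [0, 0, 0], -0.4], [[0, 0, 0], [0, 0, 0], -0.4], [[0, 0, 0], [0, 0, 0], -0.4], [[0, 0, 0], [0, 0, 0], -0.4]]}}

```text
clock: 25.32
tcp_pos: [419.8, 152.5, 228.2]
eef_rot: [3.141, 0.001, -0.09]
force: [-0.4, 0.4, -1.1]
finger_gap: 65.8
finger_force: 0.0
```

Run:
```python
from h import *
d,k=wrist('w14');print(k['tcp'].round(1))
f=lambda p,h:((plane(d,p,h,**k)-k['tcp'])@k['R'])[:,:2]
hs=cv2.cvtColor(d['color'],cv2.COLOR_RGB2HSV)
m=cv2.inRange(hs,(0,150,60),(10,255,255))|cv2.inRange(hs,(170,150,60),(180,255,255))
N,L,st,c=cv2.connectedComponentsWithStats(m)
for i in range(1,N):
    if st[i,4]>200: print('red',st[i])
b=blob(d,(8,70,40),(25,255,255),(260,100,385,290));print('cup px',cv2.boundingRect(b))
P=f(b,25);print(P.min(0).round(1),P.max(0).round(1))
g=[i for i in range(1,N) if st[i,4]>200 and 270<st[i,0]<350 and st[i,1]>150]
for i in g:
    x,y,w,h=st[i,:4];print('cap top bottom edge',f([(x+w/2,y+h)],94).round(1),'sides',f([(x,y+h-w/2),(x+w,y+h-w/2)],94).round(1))
```

```text
[419.8 152.5 228.2]
red [ 16 170  35  34 928]
red [302 207  33  37 989]
cup px (292, 181, 53, 49)
[-16.1 -25.2] [29.4 23.9]
cap top bottom edge [[-11.9  -0.1]] sides [[  1.4 -13. ]
 [  1.4  12.7]]
```

>>> {"fn": "play_rows", "kwargs": {"motion": [[[0, 0.07, 0], [0, 0, 0], -0.4], [[0, 0.07, 0], [0, 0, 0], -0.4], [[0, 0.07, 0], [0, 0, 0], -0.4], [[0, 0.07, 0], [0, 0, 0], -0.4], [[0, 0.07, 0], [0, 0, 0], -0.4], [[0, 0.07, 0], [0, 0, 0], -0.4], [[0, 0.07, 0], [0, 0, 0], -0.4], [[0, 0.07, 0], [0, 0, 0], -0.4], [[0, 0.07, 0], [0, 0, 0], -0.4], [[0, 0.07, 0], [0, 0, 0], -0.4], [[0, 0, 0], [0, 0, 0], -0.4], [[0, 0, 0], [0, 0, 0], -0.4], [[0, 0, 0], [0, 0, 0], -0.4]]}}

```text
clock: 26.45
tcp_pos: [388.1, -194.9, 227.5]
eef_rot: [-3.14, 0.003, -0.09]
force: [0.3, 0.7, 0.0]
finger_gap: 65.6
finger_force: 0.0
```

Run:
```python
from h import *
t=env.get_image('top');s=env.get_image('scene')
def red(im,w,lo=(0,100,40),hi=(14,255,255)):
    b=blob(im,lo,hi,w);return np.array(cv2.minEnclosingCircle(b)[0]),cv2.boundingRect(b)
pg=proj(t,[422,153,90])[0];ps=proj(s,[422,153,90])[0]
for n,X in (("glue",[422,153,85]),("stamp",[474,355.5,95])):
    a=proj(t,X)[0].astype(int);b=proj(s,X)[0].astype(int);print(n,a,b)
    lo=(0,150,80) if n=="glue" else (0,100,40);hi=(9,255,255) if n=="glue" else (9,255,255)
    try:
        A,ra=red(t,(a[0]-18,a[1]-18,a[0]+18,a[1]+18),lo,hi);B,rb=red(s,(b[0]-20,b[1]-22,b[0]+20,b[1]+30),lo,hi)
        print(A,ra,B,rb,tri([ray(t,A),ray(s,B)]).round(1))
    except Exception as e: print(e)
print("cards",rect(plane(t,blob(t,(0,0,140),(180,40,255),(435,215,500,285)),21)))
print("marks",rect(plane(t,blob(t,(75,80,50),(100,255,255),(215,120,335,235)),19)))
```

```text
glue [381 282] [412 242]
[382.80233765 282.47674561] (375, 274, 16, 18) [411.5        245.23684692] (405, 236, 15, 20) [423.7 149.9  73.4]
stamp [255 246] [291 265]
[255.5 246. ] (248, 238, 16, 17) [290.         268.35998535] (283, 256, 15, 26) [475.9 356.3  86.5]
cards [491.3  -2.6  85.3  53.7 -46. ]
marks [604.9 335.5 165.4  50.5 -43.8]
```

All four measure in place in their holders.

```bash
python3 -c "
from bench import env
print(env.job_done())"
```

```text
the job is handed in; nothing more can be done
None
```

I put the cards, bookmarks, date stamp and glue stick into their fitted holders in that order, and by my final measurements each sits inside the lip with the stamp and glue upright; the job was handed in at about 26.5 s with no verdict returned.

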